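# Wind the screw press down on a shell-inlaid blank

## Task

A wooden blank with freshly glued shell inlay lies in the small screw press. With one fingertip against a spoke, push the handwheel round clockwise (seen from above) until the cork pad has come down and presses the blank firmly, then take the finger away and leave the press tight. Do not shift the blank, and leave the other things on the bench where they are.

Things in the scene. Friction and masses are not known exactly. Their poses are not given: they have to be found in the camera images.
- press: Green cast-iron screw press bolted to the bench (place and yaw vary). Origin: centre of the base's underside, at bench level; z up; two guide columns at y = +78 and -78 mm. Base 150 (x) x 200 (y) x 18 mm; steel bed, top 26 mm above the bench. Crosshead and column nuts reach up to 170 mm above the bench; above that only the screw (20 mm across) and the handwheel.
- wheel_angle (a joint): Wheel angle, rad: 0 fully open, grows turning clockwise seen from above, at most 7.6. Starts at 1.5 to 3.6; the pad meets the blank at about 6.3. The screw stays where left. Turning freely takes 5 N (slowly) to 7 N (at 0.6 rad/s) at 55 mm from the axis; a steady 8 N or more there against the stopped wheel means the pad presses firmly. Pushing harder once the pad has met the blank does no harm.
- platen_travel (a joint): How far the platen with pad, screw and wheel (they move together, 12 mm a turn, 1.91 mm per rad) has come down from fully open, in m (0 to 0.026). The pad's underside is 52 mm above the bench at 0 and meets the blank at 0.012.
- hub (a point): Centre of the handwheel, on its vertical axis, in the middle plane of rim and spokes: 225 mm above the bench at wheel angle 0, going down with the wheel. Hub 40 mm across, its nut tops out 20 mm above this point. Round steel rim, outer diameter 182 mm, 16 mm thick, inner edge at radius 75 mm.
- spoke_mark (a point): Middle of one of the three spokes, 55 mm from the axis, in the wheel's middle plane; turns with the wheel.
- handwheel: Handwheel on top of the screw, with three green spokes; origin at the wheel's centre, z up, x along the marked spoke, the others at +120 and -120 degrees. Each spoke is 12 mm wide and 14 mm high, clear from radius 20 to 75 mm, the gaps between them open above and below. The rules call the spokes handwheel_c0, c1 and c2.
- platen: Aluminium pressing plate sliding on the columns, with a light brown cork pad, 96 x 96 x 4 mm, on its underside; origin at the centre of the pad's underside. It carries the screw and wheel.
- blank: Pale wooden blank with bevelled edges and shell flakes on top, 60 x 46 x 14 mm, 30 g, lying loose on the bed under the pad; origin at the centre of its underside, z up.
- spare_blank: Bystander: plain pale wooden blank, 60 x 46 x 14 mm, on the bench.
- dark_blank: Bystander: dark wooden blank with shell flakes, 60 x 46 x 14 mm, on the bench.
- glue_bottle: Bystander: white glue bottle with orange cap, 52 mm across, 125 mm high, standing close to one side of the press; origin under its centre.
- shell_jar: Bystander: glass jar with metal lid, 60 mm across, 62 mm high, close to the other side of the press; origin under its centre.
- tweezers: Bystander: steel tweezers, 124 mm long, 7 mm high, lying in front of the press.
- glue_brush: Bystander: brush, 170 mm long, lying on the bench.
- lacquer_tin: Bystander: red tin, 72 mm across, 80 mm high.
- sanding_block: Bystander: cork sanding block, 90 x 50 x 27 mm.

How it is judged (in metres and radians):
On the way:
1. a finger against a spoke is winding the wheel down and has brought it well past its start (angle over 4.2) ((contact force between the fingers and handwheel_c0 above 0.5 N or contact force between the fingers and handwheel_c1 above 0.5 N or contact force between the fingers and handwheel_c2 above 0.5 N) and value of joint wheel_angle above 4.2 rad), for 0.1 s.
At the end, for the whole second after the job is handed in: With the finger away and the wheel still, the pad presses the blank with more than 20 N, the blank lies flat within 8 mm of where it lay, and every bystander is within 20 mm of its place (contact force between platen and blank above 20 N and distance of blank from where it was at the start of the episode below 0.008 m and angle between blank's own z axis and vertical below 0.06 rad and velocity of joint wheel_angle between -0.05 and 0.05 rad/s and distance of each of spare_blank, dark_blank, glue_bottle, shell_jar, tweezers, glue_brush, lacquer_tin, sanding_block from where it was at the start of the episode below 0.02 m); the robot touches nothing.
It fails at once if the blank is shifted by more than 8 mm or lifted (distance of blank from where it was at the start of the episode above 0.008 m).
It fails at once if another thing on the bench is moved by more than 20 mm, lifted or carried (distance of any of spare_blank, dark_blank, glue_bottle, shell_jar, tweezers, glue_brush, lacquer_tin, sanding_block from where it was at the start of the episode above 0.02 m).
It fails at once if a standing bottle, jar or tin is knocked over (angle between any of glue_bottle, shell_jar, lacquer_tin's own z axis and vertical above 0.4 rad).
It also fails if it takes over 58 s, if anything falls off the work surface, if the arm or the gripper's body presses on something with over 40 N, if the wrist force passes 120 N, or if a joint passes its speed limit or range.

## Robot

A 6-joint arm with a two-finger parallel gripper is mounted at the origin on the work surface. World frame = base frame: x ahead of the robot, y to its left, z up, the work surface at z = 0. Lengths are in mm, angles in rad, forces in N, time in s.
With the tool pointing down it reaches from about 300 to 1000 mm from the base axis. Payload 5.1 kg.
Tool frame: the origin (TCP) lies midway between the tips of the shut fingers; the grasp point (between the pads) lies 19 mm behind it; z points along the fingers, y is the direction in which the jaws open and shut (so a half turn about z gives the same grasp; the last joint's range is limited). The gripper opens to 95 mm and grips with 3 to 60 N. Pads are 20 mm wide; open, the fingers measure 119 mm over their backs; the gripper's body (75 mm by 180 mm) begins 59 mm behind the grasp point.
Start: joints at [-1.344, 0.124, 1.65, -0, 1.367, -0.083], TCP at [198.132, -619.054, 214.656] pointing down, gripper open.
Joint ranges: [-2.61, 2.61], [-1.02, 2.33], [0.03, 2.71], [-1.35, 4.49], [0.32, 2.68], [-2.91, 2.91]. Speed limits (rad/s): [2.57, 2.57, 3.14, 3.14, 3.14, 3.14].

## Interface

Orientations are given as [roll, pitch, yaw] about the fixed x, y, z axes, in that order (R = Rz(yaw) Ry(pitch) Rx(roll)).
In Python, from cell import arm, vision gives the robot as it stands. The module is installed in compiled form; this text tells all that it offers.
- The arm moves only by the tool drive_tool, never from a script. Its argument "commands" is one flat list of numbers, 5 for each row, row after row: the shift along the tool's x, y, z in mm, then the turn about the tool's z in rad, then the closure, from 0 (fully open) to 1 (shut). A call has 1 to 20 rows; each row is the pose to reach, as a shift and turn from the pose measured when the call began, along the tool's axes at that moment; what a row does not reach only later rows make up. A row lasts 1/8 s, in which the tool goes at most 62.5 mm and 10.7 degrees, less where a joint would pass 70% of its speed; a pose out of reach is approached as far as the arm can. A call with a gripper value outside its range is refused whole. The fingers move at their own pace and stop on an object; "grip_force" is the grip in N (left out, the last holds). Time passes only in rows, so rows that repeat a pose let the fingers close. It gives the time, the measured TCP pose, the force and the opening at its end, in the units of the state.
- arm.get_state(): the state, without advancing time (a new reading comes with each control period).
- vision.get_image(name): name is "side" or "top" or "wrist"; returns the picture (420x560x3 uint8, red, green, blue); there is no depth.
- vision.camera_info(name): a dict with "fovy" (degrees; the focal length in pixels is half the picture's height over the tangent of half this angle, whatever the lens; pixels are square), "cx", "cy" (the principal point, pixels), "origin" and "attitude" of the camera in the world. Camera axes: x right, y down, z forward; pixel columns grow to the right and rows downward; lengths in mm; the calibration is good to about 2 mm. A picture is of the moment at which its call begins: read the wrist's pose just before it. camera_info takes no time and is no camera call; for the wrist camera it gives the pose at the moment of the call.
- arm.hand_in(): hands the job in, once; it reports no verdict.
The state is a dict: "clock": time; "joint_pos": joint angles; "joint_velocities": joint speeds; "tau": joint torques, N m; "tcp_pos": TCP position; "tcp_rot": TCP orientation; "ft_force": force on the tool from outside, world axes, zero at the start; "torque": the same for the moment, N m; "finger_gap": finger opening in mm.
Only numpy, scipy, OpenCV 4.12 (cv2) and the standard library are available. Lean on these libraries where they do the work, as an engineer would, in place of code of your own. Each camera call takes 0.05 s, during which the arm holds its last target.

## Working session

There is one attempt and no reset: what is moved stays moved. The work goes in short steps, Python scripts to look and compute and a tool call to move; the robot and the scene stay as the last step left them, time stands still between calls to the robot, and variables do not carry over. Pictures are saved under pics/ and viewed, and the job is handed in when it is done.

Besides the shell and the picture viewer there is one more tool, called after "Call:" by a JSON object that holds its "fn" and its "kwargs", one argument or row to a line. drive_tool: Moves the arm, as the interface text tells. Its arguments: {"type":"object","properties":{"commands":{"type":"array","items":{"type":"number"}},"grip_force":{"type":"number"}},"required":["commands"]}

```bash
mkdir -p pics
python3 - <<'E'
from cell import arm,vision
import cv2
s=arm.get_state();print({k:s[k] for k in ('clock','tcp_pos','tcp_rot','finger_gap','ft_force')})
for n in('side','top','wrist'):
    print(n,vision.camera_info(n))
    cv2.imwrite(f'pics/{n}0.png',vision.get_image(n)[:,:,::-1])
E
```

```text
{'clock': 0.0, 'tcp_pos': array([ 197.97160526, -618.47198949,  213.40104699]), 'tcp_rot': array([-3.13959187e+00, -1.26567461e-04,  3.09820537e-01]), 'finger_gap': 94.94905965121788, 'ft_force': array([ 0.02473365,  0.01380053, -0.07371087])}
side {'fovy': 50.840392201399766, 'cx': 282.8904367851445, 'cy': 200.45942491326676, 'origin': array([1004.50873461, -491.53962944, 1068.08494926]), 'attitude': array([-2.48156943,  0.01093978,  0.77828695])}
top {'fovy': 47.32722615141993, 'cx': 280.93739648265074, 'cy': 205.28587866229944, 'origin': array([ 211.83364355,   -8.2926534 , 1419.2662962 ]), 'attitude': array([-2.92597194e+00, -1.60029976e-04, -1.55166992e+00])}
wrist {'fovy': 62.252524267237405, 'cx': 284.83509249229337, 'cy': 214.73607723110453, 'origin': array([ 272.89521253, -593.79912662,  383.45011362]), 'attitude': array([ 2.85818552,  0.00340814, -1.26039108])}
```

View pics/side0.png

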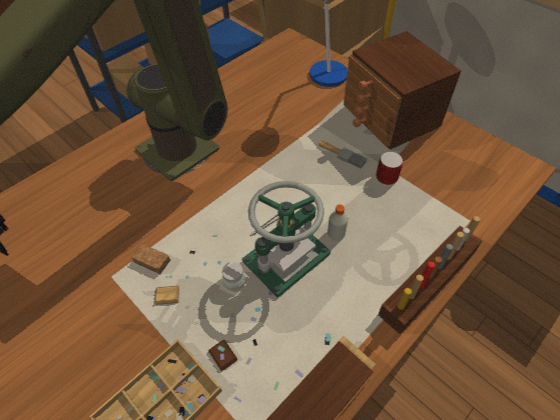

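View pics/top0.png

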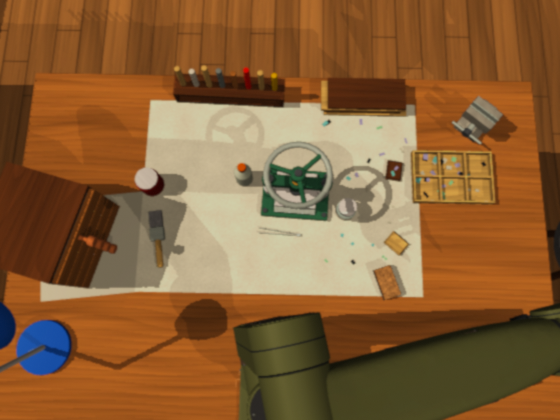

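The press sits near (297,176) in the top view and (287,210) in the side view. I'll zoom in on the wheel and fit the rim.

```bash
cat > h.py <<'E'
import numpy as np, cv2
from scipy.spatial.transform import Rotation as R
from cell import arm,vision
def ray(n,uv):
    c=vision.camera_info(n); f=210/np.tan(np.radians(c['fovy'])/2)
    d=R.from_euler('xyz',c['attitude']).as_matrix()@np.array([(uv[0]-c['cx'])/f,(uv[1]-c['cy'])/f,1])
    return np.array(c['origin']),d/np.linalg.norm(d)
def plane(n,uv,z):
    o,d=ray(n,uv); return o+d*(z-o[2])/d[2]
def proj(n,p):
    c=vision.camera_info(n); f=210/np.tan(np.radians(c['fovy'])/2)
    q=R.from_euler('xyz',c['attitude']).as_matrix().T@(np.array(p)-c['origin'])
    return np.array([c['cx']+f*q[0]/q[2],c['cy']+f*q[1]/q[2]])
def tri(n1,a,n2,b):
    o1,d1=ray(n1,a);o2,d2=ray(n2,b)
    t=np.linalg.lstsq(np.c_[d1,-d2],o2-o1,rcond=None)[0]
    p,q=o1+d1*t[0],o2+d2*t[1]; return (p+q)/2,np.linalg.norm(p-q)
E
python3 - <<'E'
import cv2
a=cv2.imread('pics/top0.png')[120:240,220:380];cv2.imwrite('pics/topz.png',cv2.resize(a,None,fx=5,fy=5,interpolation=2))
a=cv2.imread('pics/side0.png')[170:300,210:370];cv2.imwrite('pics/sidez.png',cv2.resize(a,None,fx=4.6,fy=4.6,interpolation=2))
E
```

```text
(no output)
```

View pics/topz.png

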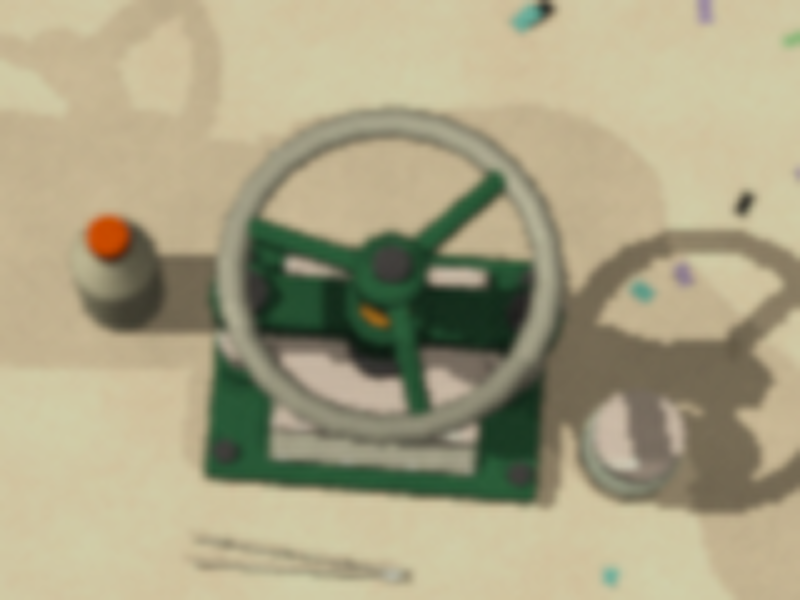

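View pics/sidez.png

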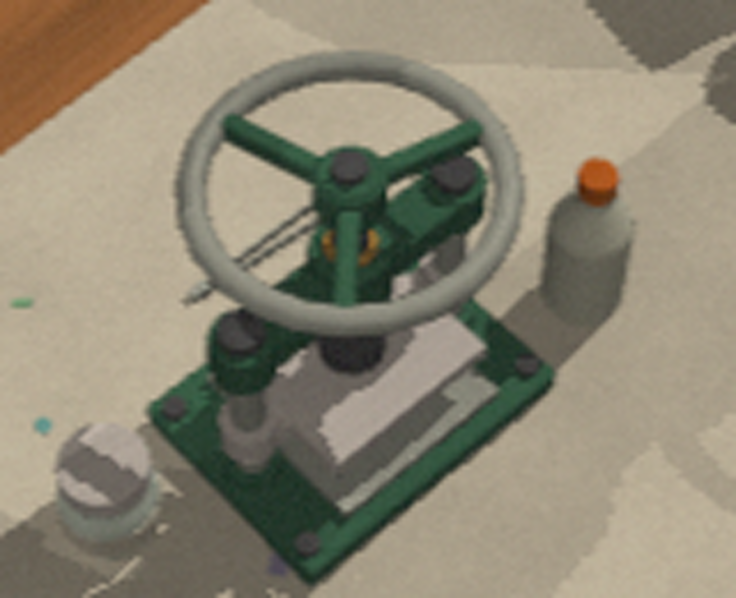

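Run:
```python
from h import *
T=lambda x,y:(x/5+220-.4,y/5+120-.4)
S=lambda x,y:(x/4.6+210-.4,y/4.6+170-.4)
print('rim c',tri('top',T(390,274),'side',S(350.5,193)))
print('nut',tri('top',T(393,263),'side',S(350,165)))
im=cv2.imread('pics/top0.png'); 
for z in(214,219,223):
    P=np.array([plane('top',T(*p),z) for p in[(217,274),(563,274),(390,107),(390,441)]])
    Q=np.array([plane('side',S(*p),z) for p in[(177,193),(524,193),(350,50),(350,336)]])
    print(z,P.round(1).tolist(),Q.mean(0))
    c=np.array([(P[2]+P[3])[0]/2,(P[0]+P[1])[1]/2]); print('c',c)
    for n,t,l in(('top',T,[(495,180),(255,225),(418,408)]),('side',S,[(230,125),(476,130),(344,297)])):
        for p in l:
            v=plane(n,t(*p),z)[:2]-c; print(n,np.hypot(*v).round(1),np.degrees(np.arctan2(v[1],v[0])).round(1))
b=[plane('top',T(*p),18)[:2] for p in((207,478),(540,500))]
print('base front corners',b)
print('bottlecap',plane('top',T(108,237),125),'jarlid',plane('top',T(640,432),62))
```

```text
rim c (array([559.99169193, -44.90467934, 212.42975223]), np.float64(1.2510498436172397))
nut (array([559.37593701, -45.20454534, 236.15580658]), np.float64(2.341448934802005))
214 [[557.4, 45.0, 214.0], [560.9, -135.7, 214.0], [651.2, -44.3, 214.0], [470.0, -46.4, 214.0]] [559.24202164 -43.51865607 214.        ]
c [560.56695467 -45.36597909]
top 74.9 -47.0
top 75.1 71.4
top 74.5 -168.2
side 78.4 -170.9
side 79.1 75.8
side 65.1 -48.0
219 [[556.0, 44.8, 219.0], [559.4, -135.2, 219.0], [649.3, -44.1, 219.0], [468.9, -46.2, 219.0]] [561.84871032 -46.14146879 219.        ]
c [559.12024819 -45.21218186]
top 74.5 -47.0
top 74.7 71.4
top 74.2 -168.2
side 74.5 -168.3
side 77.1 72.4
side 69.5 -47.1
223 [[554.9, 44.6, 223.0], [558.3, -134.8, 223.0], [647.9, -44.0, 223.0], [468.0, -46.1, 223.0]] [563.93406126 -48.23971897 223.        ]
c [557.96288301 -45.08914406]
top 74.3 -47.0
top 74.5 71.4
top 73.9 -168.2
side 71.4 -166.0
side 75.7 69.5
side 73.0 -46.4
base front corners [array([487.31933314,  56.17405189]), array([ 477.783133  , -142.22788637])]
bottlecap [603.39096367 110.83173341 125.        ] jarlid [ 510.643137   -196.05089365   62.        ]
```

Call:
{"fn": "drive_tool", "kwargs": {
  "commands": [0, 0, -50, 0, 1, 0, 0, -90, 0, 1, 42, -40, -90, 0.03, 1, 83, -80, -90, 0.06, 1, 125, -120, -90, 0.09, 1, 166, -160, -90, 0.12, 1, 208, -200, -90, 0.15, 1, 250, -240, -90, 0.18, 1, 291, -281, -90, 0.21, 1, 333, -321, -90, 0.24, 1, 374, -361, -90, 0.27, 1, 416, -401, -90, 0.29, 1, 457, -441, -90, 0.31, 1, 499, -481, -90, 0.31, 1, 499, -481, -90, 0.31, 1, 499, -481, -90, 0.31, 1, 499, -481, -90, 0.31, 1],
  "grip_force": 30
}}

```text
clock: 2.28
tcp_pos: [526.3, -9.6, 304.4]
tcp_rot: [-3.14, 0.0, -0.002]
ft_force: [0.3, -0.3, 0.6]
finger_gap: 0.5
```

Run:
```python
from h import *
s=arm.get_state();print({k:s[k] for k in ('clock','tcp_pos','tcp_rot','finger_gap','ft_force')})
cv2.imwrite('pics/w1.png',vision.get_image('wrist')[:,:,::-1])
cv2.imwrite('pics/s1.png',cv2.resize(vision.get_image('side')[100:320,150:430,::-1],None,fx=2.7,fy=2.7))
```

```text
{'clock': 2.275, 'tcp_pos': array([526.27378676,  -9.62896637, 304.44589218]), 'tcp_rot': array([-3.14026740e+00,  4.81112052e-04, -2.03598019e-03]), 'finger_gap': 0.4604403383901679, 'ft_force': array([ 0.28938534, -0.34784588,  0.61282591])}
```

View pics/w1.png

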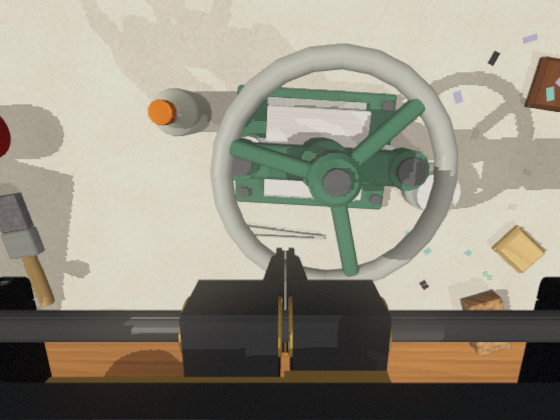

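View pics/s1.png

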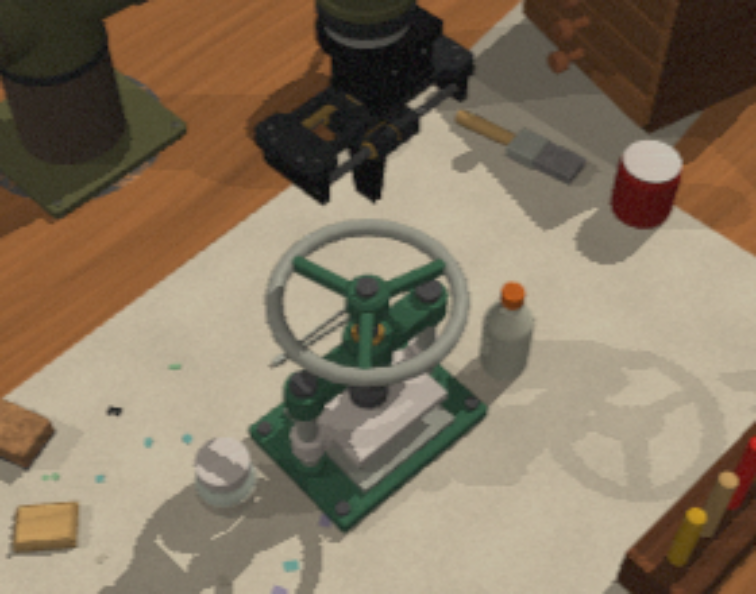

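The wrist view shows the rim spanning columns 212–457, with the nut at (338,181). The spokes end at (420,105), (235,150) and (350,272). I'll cross-check the hub position with this view.

Run:
```python
from h import *
for z in (214,218): print(z,[plane('wrist',p,z)[:2].round(1) for p in((212,160),(457,160),(338,44))], [proj('wrist',[560+75*np.cos(a),-45.2+75*np.sin(a),z]).round() for a in np.radians([72,-48,-168])])
T=lambda x,y:(x/5+220-.4,y/5+120-.4)
print(tri('top',T(393,263),'wrist',(338,181)))
```

```text
214 [array([571.5,  46. ]), array([ 571.2, -136.7]), array([650.2, -44.8])] [array([238., 144.]), array([414., 105.]), array([349., 264.])]
218 [array([572. ,  45.2]), array([ 571.7, -134.7]), array([649.5, -44.2])] [array([237., 144.]), array([416., 105.]), array([350., 267.])]
(array([559.2870672 , -45.95807627, 233.7967878 ]), np.float64(0.5609117770219592))
```

Call:
{"fn": "drive_tool", "kwargs": {
  "commands": [0, 0, 30, 0, 1, 0, 0, 60, 0, 1, 0, 0, 85, 0, 1, 0, 0, 102, 0, 1, 0, 0, 110, 0, 1, 0, 0, 110, 0, 1]
}}

```text
clock: 3.12
tcp_pos: [526.3, -9.7, 194.7]
tcp_rot: [-3.14, 0.0, -0.003]
ft_force: [-0.5, -0.2, 0.1]
finger_gap: 0.4
```

```bash
cat > c.py <<'E'
from h import *
import sys
# circle rows: from current TCP, target angles step; C hub
C=np.array([560,-45.2])
s=arm.get_state();p=s['tcp_pos'];print(s['clock'],p.round(1),s['tcp_rot'].round(3),s['ft_force'].round(1))
v=p[:2]-C;a=np.arctan2(v[1],v[0]);r=np.hypot(*v);print('r',r,'ang',np.degrees(a))
M=R.from_euler('xyz',s['tcp_rot']).as_matrix()
n=int(sys.argv[1]);st=float(sys.argv[2]);L=[]
for k in range(1,n+1):
    b=a-st*k; q=np.r_[C+50*np.array([np.cos(b),np.sin(b)]),194]
    L+=[*(M.T@(q-p)).round().astype(int).tolist(),0,1]
print(L)
E
python3 c.py 20 0.07
```

```text
3.125 [526.3  -9.7 194.7] [-3.14e+00  0.00e+00 -3.00e-03] [-0.5 -0.2  0.1]
r 48.907416563736426 ang 133.51875204488118
[2, -3, 1, 0, 1, 5, -5, 1, 0, 1, 8, -7, 1, 0, 1, 11, -9, 1, 0, 1, 14, -10, 1, 0, 1, 17, -12, 1, 0, 1, 20, -13, 1, 0, 1, 24, -14, 1, 0, 1, 27, -14, 1, 0, 1, 31, -15, 1, 0, 1, 34, -15, 1, 0, 1, 38, -14, 1, 0, 1, 41, -14, 1, 0, 1, 45, -13, 1, 0, 1, 48, -13, 1, 0, 1, 51, -11, 1, 0, 1, 55, -10, 1, 0, 1, 58, -9, 1, 0, 1, 61, -7, 1, 0, 1, 64, -5, 1, 0, 1]
```

The finger is free in the gap, so I'll start winding.

Call:
{"fn": "drive_tool", "kwargs": {
  "commands": [2, -3, 1, 0, 1, 5, -5, 1, 0, 1, 8, -7, 1, 0, 1, 11, -9, 1, 0, 1, 14, -10, 1, 0, 1, 17, -12, 1, 0, 1, 20, -13, 1, 0, 1, 24, -14, 1, 0, 1, 27, -14, 1, 0, 1, 31, -15, 1, 0, 1, 34, -15, 1, 0, 1, 38, -14, 1, 0, 1, 41, -14, 1, 0, 1, 45, -13, 1, 0, 1, 48, -13, 1, 0, 1, 51, -11, 1, 0, 1, 55, -10, 1, 0, 1, 58, -9, 1, 0, 1, 61, -7, 1, 0, 1, 64, -5, 1, 0, 1]
}}

```text
clock: 5.62
tcp_pos: [587.7, -4.1, 191.9]
tcp_rot: [-3.138, 0.008, -0.003]
ft_force: [-7.9, 2.8, 0.1]
finger_gap: 0.4
```

```bash
python3 c.py 20 0.075
```

```text
5.625 [587.7  -4.1 191.9] [-3.138e+00  8.000e-03 -3.000e-03] [-7.9  2.8  0.1]
r 49.573357469469144 ang 56.00252793953087
[3, 2, -2, 0, 1, 6, 4, -2, 0, 1, 9, 7, -2, 0, 1, 11, 10, -2, 0, 1, 13, 13, -2, 0, 1, 16, 16, -2, 0, 1, 17, 19, -2, 0, 1, 19, 23, -2, 0, 1, 20, 26, -2, 0, 1, 21, 30, -2, 0, 1, 22, 33, -2, 0, 1, 22, 37, -2, 0, 1, 22, 41, -2, 0, 1, 22, 45, -2, 0, 1, 22, 48, -2, 0, 1, 21, 52, -2, 0, 1, 20, 56, -2, 0, 1, 19, 59, -2, 0, 1, 18, 63, -2, 0, 1, 16, 66, -2, 0, 1]
```

Call:
{"fn": "drive_tool", "kwargs": {
  "commands": [3, 2, -2, 0, 1, 6, 4, -2, 0, 1, 9, 7, -2, 0, 1, 11, 10, -2, 0, 1, 13, 13, -2, 0, 1, 16, 16, -2, 0, 1, 17, 19, -2, 0, 1, 19, 23, -2, 0, 1, 20, 26, -2, 0, 1, 21, 30, -2, 0, 1, 22, 33, -2, 0, 1, 22, 37, -2, 0, 1, 22, 41, -2, 0, 1, 22, 45, -2, 0, 1, 22, 48, -2, 0, 1, 21, 52, -2, 0, 1, 20, 56, -2, 0, 1, 19, 59, -2, 0, 1, 18, 63, -2, 0, 1, 16, 66, -2, 0, 1]
}}

```text
clock: 8.12
tcp_pos: [603.8, -67.2, 192.6]
tcp_rot: [-3.132, 0.008, -0.002]
ft_force: [2.1, 8.0, -2.8]
finger_gap: -0.0
```

```bash
python3 c.py 20 0.075;  python3 - <<'E'
from h import *
cv2.imwrite('pics/s2.png',cv2.resize(vision.get_image('side')[100:320,150:430,::-1],None,fx=2.7,fy=2.7))
E
```

```text
8.125 [603.8 -67.2 192.6] [-3.132e+00  8.000e-03 -2.000e-03] [ 2.1  8.  -2.8]
r 49.0210150993227 ang -26.63501817497744
[-1, 4, -1, 0, 1, -3, 7, -1, 0, 1, -5, 10, -1, 0, 1, -8, 13, -1, 0, 1, -10, 15, -1, 0, 1, -13, 18, -1, 0, 1, -16, 20, -1, 0, 1, -20, 22, -1, 0, 1, -23, 23, -1, 0, 1, -26, 25, -1, 0, 1, -30, 26, -1, 0, 1, -34, 27, -1, 0, 1, -37, 28, -1, 0, 1, -41, 28, -1, 0, 1, -45, 28, -1, 0, 1, -48, 28, -1, 0, 1, -52, 27, -1, 0, 1, -56, 27, -1, 0, 1, -59, 26, -1, 0, 1, -63, 24, -1, 0, 1]
```

View pics/s2.png

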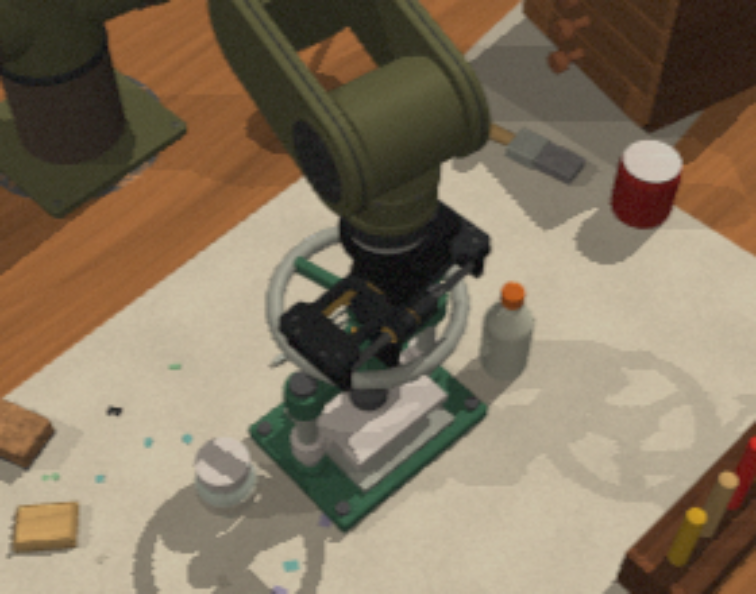

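Call:
{"fn": "drive_tool", "kwargs": {
  "commands": [-1, 4, -1, 0, 1, -3, 7, -1, 0, 1, -5, 10, -1, 0, 1, -8, 13, -1, 0, 1, -10, 15, -1, 0, 1, -13, 18, -1, 0, 1, -16, 20, -1, 0, 1]
}}

```text
clock: 9.05
tcp_pos: [588.9, -85.8, 193.4]
tcp_rot: [-3.129, 0.005, -0.002]
ft_force: [5.1, 6.1, -1.5]
finger_gap: 0.5
```

```bash
python3 c.py 7 0.08
```

```text
9.05 [588.9 -85.8 193.4] [-3.129e+00  5.000e-03 -2.000e-03] [ 5.1  6.1 -1.5]
r 49.78993740263623 ang -54.561890182224815
[-3, 2, -1, 0, 1, -7, 4, -1, 0, 1, -10, 6, -1, 0, 1, -14, 7, -1, 0, 1, -18, 8, -1, 0, 1, -22, 9, -1, 0, 1, -26, 9, -1, 0, 1]
```

Call:
{"fn": "drive_tool", "kwargs": {
  "commands": [-3, 2, -1, 0, 1, -7, 4, -1, 0, 1, -10, 6, -1, 0, 1, -14, 7, -1, 0, 1, -18, 8, -1, 0, 1, -22, 9, -1, 0, 1, -26, 9, -1, 0, 1]
}}

```text
clock: 9.93
tcp_pos: [565.5, -93.6, 194.4]
tcp_rot: [-3.127, -0.002, -0.002]
ft_force: [9.6, 2.6, -4.5]
finger_gap: 0.7
```

```bash
python3 c.py 7 0.08
```

```text
9.925 [565.5 -93.6 194.4] [-3.127e+00 -2.000e-03 -2.000e-03] [ 9.6  2.6 -4.5]
r 48.75718216842813 ang -83.53973031621085
[-4, 2, 0, 0, 1, -8, 2, 0, 0, 1, -12, 1, 0, 0, 1, -16, 1, 0, 0, 1, -20, 0, 0, 0, 1, -23, -2, 0, 0, 1, -27, -3, 0, 0, 1]
```

Call:
{"fn": "drive_tool", "kwargs": {
  "commands": [-4, 2, 0, 0, 1, -8, 2, 0, 0, 1, -12, 1, 0, 0, 1, -16, 1, 0, 0, 1, -20, 0, 0, 0, 1, -23, -2, 0, 0, 1, -27, -3, 0, 0, 1]
}}

```text
clock: 10.8
tcp_pos: [543.2, -91.4, 195.7]
tcp_rot: [-3.129, -0.015, -0.003]
ft_force: [16.1, -2.6, -4.5]
finger_gap: 0.5
```

```bash
python3 c.py 7 0.08
```

```text
10.8 [543.2 -91.4 195.7] [-3.129e+00 -1.500e-02 -3.000e-03] [16.1 -2.6 -4.5]
r 49.16074124414231 ang -109.99108987130671
[-4, -1, 2, 0, 1, -8, -2, 2, 0, 1, -11, -5, 2, 0, 1, -14, -7, 2, 0, 1, -17, -10, 2, 0, 1, -20, -12, 2, 0, 1, -23, -15, 2, 0, 1]
```

Force is rising, which suggests the pad has met the blank. I'll push a little further and hold.

Call:
{"fn": "drive_tool", "kwargs": {
  "commands": [-3, 0, 1, 0, 1, -5, -1, 1, 0, 1, -8, -2, 1, 0, 1, -8, -2, 1, 0, 1, -8, -2, 1, 0, 1, -8, -2, 1, 0, 1]
}}

```text
clock: 11.55
tcp_pos: [540.2, -90.7, 196.3]
tcp_rot: [-3.132, -0.029, -0.004]
ft_force: [15.0, -3.3, -4.4]
finger_gap: 0.7
```

```bash
python3 c.py 7 0.08
```

```text
11.55 [540.2 -90.7 196.3] [-3.132 -0.029 -0.004] [15.  -3.3 -4.4]
r 49.64934151267864 ang -113.4489855299745
[-4, -1, 2, 0, 1, -7, -3, 2, 0, 1, -11, -6, 2, 0, 1, -14, -8, 2, 0, 1, -17, -11, 2, 0, 1, -19, -14, 2, 0, 1, -22, -17, 2, 0, 1]
```

Call:
{"fn": "drive_tool", "kwargs": {
  "commands": [-4, -1, 1, 0, 1, -7, -3, 1, 0, 1, -10, -5, 1, 0, 1, -12, -6, 1, 0, 1, -12, -6, 1, 0, 1, -12, -6, 1, 0, 1, -12, -6, 1, 0, 1]
}}

```text
clock: 12.42
tcp_pos: [534.5, -87.5, 197.2]
tcp_rot: [-3.139, -0.046, -0.005]
ft_force: [19.6, -8.2, -6.8]
finger_gap: 0.6
```

```bash
python3 c.py 7 0.08
python3 - <<'E'
from h import *
cv2.imwrite('pics/s3.png',cv2.resize(vision.get_image('side')[150:320,200:400,::-1],None,fx=3.5,fy=3.5))
cv2.imwrite('pics/w3.png',vision.get_image('wrist')[:,:,::-1])
print(arm.get_state()['tcp_pos'],arm.get_state()['ft_force'])
E
```

```text
12.425 [534.5 -87.5 197.2] [-3.139 -0.046 -0.005] [19.6 -8.2 -6.8]
r 49.41937022555333 ang -121.07506484929229
[-4, -2, 3, 0, 1, -7, -4, 3, 0, 1, -10, -7, 3, 0, 1, -13, -10, 3, 0, 1, -15, -13, 3, 0, 1, -17, -16, 2, 0, 1, -19, -20, 2, 0, 1]
[534.50576746 -87.54970481 197.14683539] [18.80216121 -8.07361676 -6.83629916]
```

View pics/s3.png

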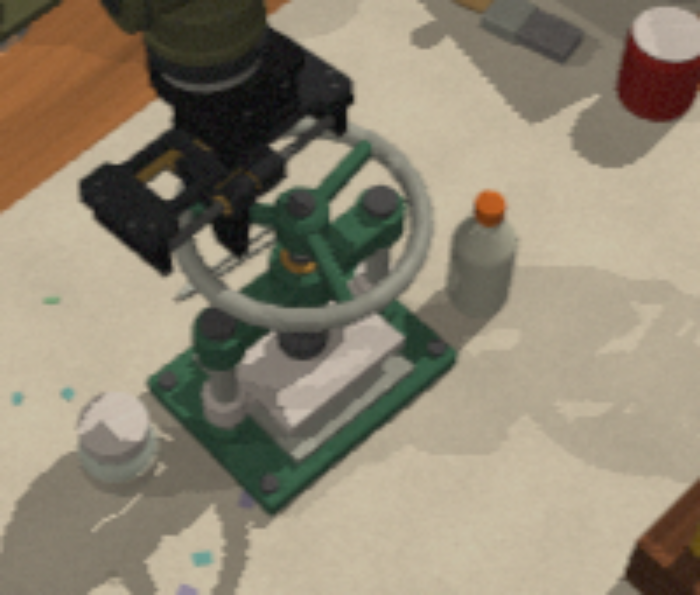

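View pics/w3.png

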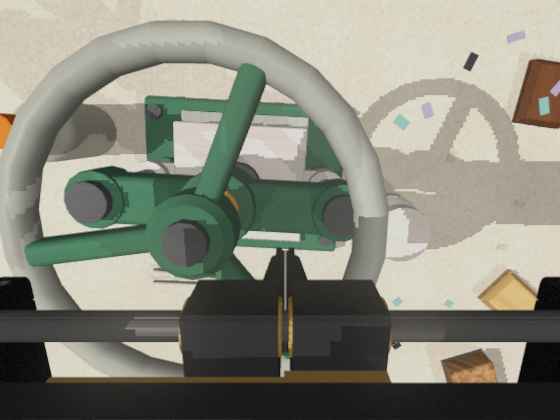

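Steady tangential force is about 20 N against a nearly stopped wheel, which is well beyond the 8 N firm mark. Now I'll back the finger off and lift it.

Call:
{"fn": "drive_tool", "kwargs": {
  "commands": [4, 2, 0, 0, 1, 8, 5, 0, 0, 1, 12, 7, 0, 0, 1, 12, 7, 0, 0, 1]
}}

```text
clock: 13.02
tcp_pos: [546.4, -94.4, 197.4]
tcp_rot: [-3.138, -0.046, -0.005]
ft_force: [-0.2, -0.1, 0.6]
finger_gap: 0.5
```

```bash
python3 c.py 1 0
```

```text
13.025 [546.4 -94.4 197.4] [-3.138 -0.046 -0.005] [-0.2 -0.1  0.6]
r 50.99893599563315 ang -105.46427040675826
[0, -1, 3, 0, 1]
```

Call:
{"fn": "drive_tool", "kwargs": {
  "commands": [0, 0, -25, 0, 1, 0, 0, -60, 0, 1, 0, 0, -100, 0, 1, 0, 0, -130, 0, 1, 0, 40, -130, 0, 1, -20, 90, -130, 0, 1, -30, 140, -130, 0, 1, -40, 190, -130, 0, 1, -50, 240, -130, 0, 1, -60, 280, -130, 0, 1, -60, 300, -130, 0, 1, -60, 300, -130, 0, 1, -60, 300, -130, 0, 1]
}}

```text
clock: 14.65
tcp_pos: [479.7, -393.2, 323.6]
tcp_rot: [-3.137, -0.046, -0.003]
ft_force: [0.5, 0.1, 0.4]
finger_gap: 0.2
```

Run:
```python
from h import *
s=arm.get_state();print(s['clock'],s['tcp_pos'],s['ft_force'],s['joint_velocities'].round(3))
a=vision.get_image('top')[:,:,::-1];cv2.imwrite('pics/t4.png',cv2.resize(a[120:240,220:380],None,fx=5,fy=5,interpolation=2))
b=vision.get_image('side')[:,:,::-1];cv2.imwrite('pics/s4.png',cv2.resize(b[170:300,210:370],None,fx=4.6,fy=4.6,interpolation=2))
cv2.imwrite('pics/s4full.png',b)
for n,im in(('top',a),('side',b)):
    o=cv2.imread(f'pics/{n}0.png'); d=cv2.absdiff(o,im).max(2); print(n,(d>40).sum())
```

```text
14.65 [ 479.73184368 -393.23239722  323.61807416] [0.4743892  0.0949376  0.38202815] [ 0.008 -0.009  0.001 -0.001 -0.004 -0.001]
top 40055
side 27372
```

View pics/t4.png

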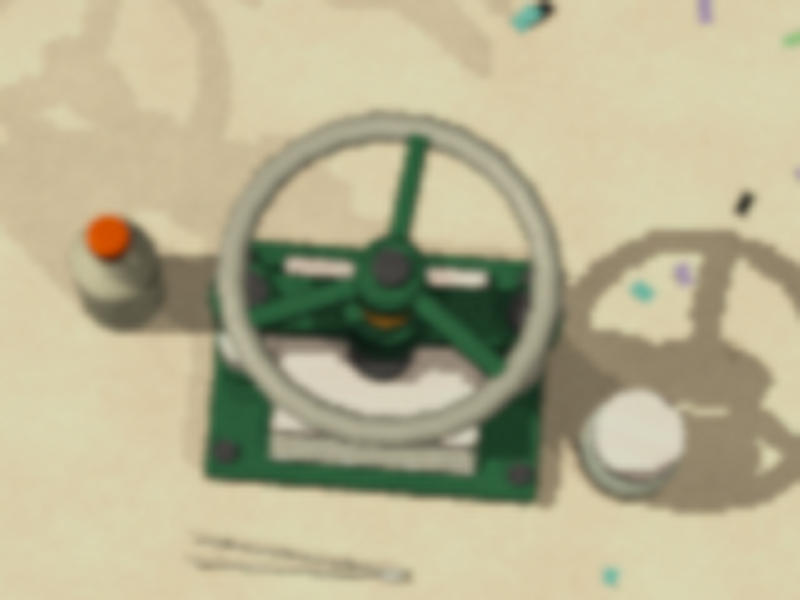

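View pics/s4.png

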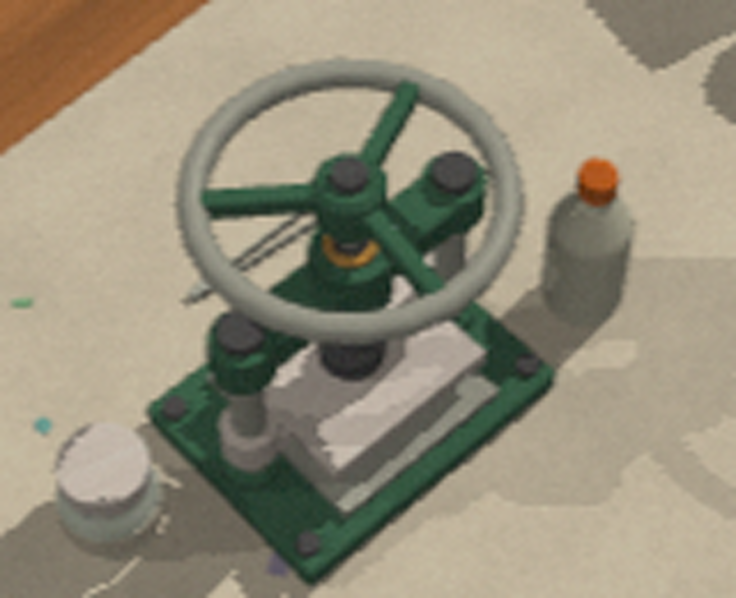

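View pics/s4full.png

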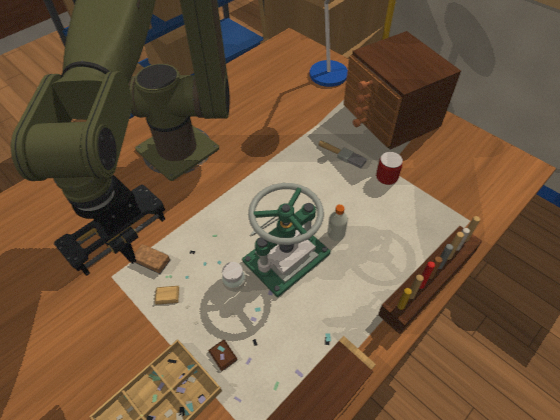

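Run:
```python
from h import *
T=lambda x,y:(x/5+220-.4,y/5+120-.4)
S=lambda x,y:(x/4.6+210-.4,y/4.6+170-.4)
print(tri('top',T(392,268),'side',S(348,174)))
C=np.array([560,-45.2])
for p in((418,145),(255,312),(497,362)):
    v=plane('top',T(*p),212)[:2]-C; print(np.hypot(*v),np.degrees(np.arctan2(v[1],v[0])))
```

```text
(array([558.71057642, -45.37701423, 228.20761767]), np.float64(1.3440497979182877))
72.36082074261903 -11.334199977812238
73.33522944453004 107.60351004810538
73.09030107995865 -129.62319955741592
```

Comparing the pictures, the wheel sprang back about 10° on release, before screw friction held it. I'll check that it is still now.

Run:
```python
from h import *
for i in range(10): b=vision.get_image('side')
b=b[:,:,::-1]; o=cv2.imread('pics/s4full.png')
d=cv2.absdiff(b,o).max(2)[180:260,240:335];print('wheel diff',d.max(),(d>25).sum())
o=cv2.imread('pics/side0.png');d=cv2.absdiff(b,o).max(2)
for n,(x,y) in dict(tin=(389,168),brush=(345,155),bottle=(338,222),jar=(232,277),spare=(167,295),dark=(222,354),sand=(152,259)).items():
    def m(im):
        g=cv2.cvtColor(im,6)[y-20:y+20,x-20:x+20]; return np.float32(g)
    print(n,np.round(cv2.phaseCorrelate(m(o),m(b))[0],2))
print(arm.get_state()['clock'])
```

```text
wheel diff 13 0
tin [-0.05  0.04]
brush [0.19 0.03]
bottle [0.18 0.04]
jar [ 0.1  -0.32]
spare [0.01 0.02]
dark [ 0.04 -0.31]
sand [-0.11  0.01]
15.25
```

Run:
```python
from cell import arm
print(arm.hand_in())
```

```text
the job is handed in; nothing more can be done
None
```

I wound the handwheel about 3.5 rad clockwise with the closed fingers against one spoke, until the pad pressed the blank. I then took the fingers away and handed the job in at about 15 s; the hand-in gave no verdict.

**Tightness:** the force at the finger rose from about 8 N while the wheel turned freely to a steady 20 N or so at 50 mm from the axis, with the wheel nearly stopped. On release the wheel sprang back about 10°. Going by how the force rose, it stopped about 34° past where the pad met the blank, which I put at roughly 200 N of pad load. That load is an estimate, because I did not push again after releasing.

**Last checks:**
- The wheel did not move between side pictures 0.5 s apart.
- The robot was clear of the press, with about 0.5 N on the wrist sensor.
- Seven of the eight bystanders shifted less than 0.4 pixel in the side view. The tweezers I only compared by eye, and they looked unmoved.
- The blank is hidden under the pad, so I could not see it directly.

**One disagreement:** the measured drop of the nut was 8 mm, against 6.7 mm expected from the turn. I put this down to picture-reading error.

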